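# Prime the bench press lubricator

## Task

The bench hole press needs oil before the next strips are punched: with the fingertips, push the black knob of its hand lubricator down for full strokes, letting it spring right back up each time, until the indicator pin on the metering block stands fully out. Press the knob on its top without gripping it by its edge or ramming it, do not touch the pin, and leave the knob up and the things lying around where they are.

Things in the scene. Friction and masses are not known exactly. Their poses are not given: they have to be found in the camera images.
- press: Fixed bench hole press with hand lubricator on a dark steel base plate 200 x 320 x 12 mm on a 3 mm mat. Origin: plunger axis, underside of the plate; z up. Along its +y: plunger (0), metering block with pin (75 mm), C-shaped press (135 to 265 mm; 305 mm high, lever to 400 mm). White oil tank with black cap at its x -67 mm, 62 mm wide, 122 mm high. Only the press is higher than the pressed knob.
- knob_top (a point): Centre of the flat top of the black plunger knob, the place to press. The crown is 34 mm across and stands 5 mm above the knob's rim, 44 mm across; the plunger's axis is vertical. At rest it is 168 mm above the base plate's underside (about 171 mm above the desk) and it moves 25 mm straight down.
- stroke (a joint): How far the plunger is pressed, m: 0 = up, 0.025 = fully down on its stop. A spring brings it back up: about 6 N to start it, about 14 N at the bottom. Only a stroke of at least 20 mm, after rising to within 5 mm of the top, feeds the pin one step; short strokes gain little or nothing. Up to 5 full strokes are needed.
- plunger: The plunger: a 14 mm steel rod with the black knob (crown and rim), 44 mm across, 20 mm high; origin at the middle of the knob's underside.
- knob_rim: The rim of the same knob, 44 mm across, where a gripper would pinch it; origin as plunger.
- pin_out (a joint): How far the steel indicator pin is out of its collar, m: 0 = its head rests on the collar, 0.025 = its stop. Each full stroke raises it 5 mm (the first 3 to 8 mm); it stays put between strokes, starts at 0 to 6 mm, and is fully out when the last step leaves it 0.3 to 2.5 mm below its stop; more strokes do no harm.
- pin_top (a point): Top of the indicator pin's head; 90 mm above the base plate's underside when in, about 114 mm when fully out.
- pin: The indicator pin: 10 mm shaft with a flat 15 mm head, 5 mm thick, standing upright in a steel collar on the aluminium metering block, 75 mm beside the plunger axis. A dark ring round its shaft shows above the collar when it is fully out. Origin at the underside of the head.
- strip_long: Bystander: black strip with three holes, 200 x 30 x 4 mm, lying in front of the press; origin at the centre of its underside.
- strip_short: Bystander: black strip with three holes, 120 x 30 x 4 mm, lying in front of the pump; origin at the centre of its underside.
- oil_bottle: Bystander: white bottle, 52 mm across, 115 mm high, standing beside the base plate; origin at the centre of its underside.
- spare_die: Bystander: steel ring, 32 mm across, 20 mm high, standing on the base plate at its +x side beside pump or metering block; origin at the centre of its underside.
- spare_punch: Bystander: stepped dark steel punch, 20 mm across, 40 mm high, standing on the base plate near the steel ring; origin at the centre of its underside.
- knife: Bystander: craft knife, 145 x 17 x 12 mm, lying beside the base plate; origin near its middle, x towards the blade.
- tape_roll: Bystander: roll of tape, 76 mm across, 19 mm high, lying flat; origin at the centre of its underside.

How it is judged:
By the outcome, as a careful person would: the job done as asked, in the order asked, and still so for the second after the job is handed in, with the robot touching nothing.
It also fails if it takes over 43 s, if anything falls off the work surface, if the arm or the gripper's body presses on something with over 40 N, if the wrist force passes 120 N, or if a joint passes its speed limit or range.

## Robot

A 6-joint arm with a two-finger parallel gripper is mounted at the origin on the work surface. World frame = base frame: x ahead of the robot, y to its left, z up, the work surface at z = 0. Lengths are in mm, angles in rad, forces in N, time in s.
With the tool pointing down it reaches from about 375 to 825 mm from the base axis. Payload 5.5 kg.
Tool frame: the origin (TCP) lies midway between the tips of the shut fingers; the grasp point (between the pads) lies 19 mm behind it; x points along the fingers, y is the direction in which the jaws open and shut, and the axes are right-handed (so a half turn about x gives the same grasp; the last joint's range is limited). The gripper opens to 85 mm and grips with 20 to 120 N. Pads are 22 mm wide; open, the fingers measure 114 mm over their backs; the gripper's body (76 mm by 85 mm) begins 54 mm behind the grasp point. The pads swing forward as they close: fully open they stand 13 mm farther back than shut.
Start: joints at [1.329, 0.314, -0.047, 1.21, 0, 1.571], TCP at [143.667, 582.541, 194.499] pointing down, gripper open.
Joint ranges: [-2.67, 2.67], [-0.69, 1.73], [-1.03, 1.25], [-2.08, 2.16], [-1.42, 1.45], [-3.14, 3.14]. Speed limits (rad/s): [2.39, 2.39, 3.01, 3.14, 3.14, 3.14].

## Interface

Orientations are given as [roll, pitch, yaw] about the fixed x, y, z axes, in that order (R = Rz(yaw) Ry(pitch) Rx(roll)).
In Python, from cell import monitor, viewer, close_job gives the robot as it stands.
- The arm moves only by the tool apply_moves, never from a script. Its argument "steps" is a list that holds one entry, the list of rows, each a list of 4 numbers: the shift along the tool's x, y, z in units of 30 mm (1.0 is 30 mm), then the turn about the tool's x in degrees. A call has 1 to 12 rows; each row is the pose to reach, as a shift and turn from the pose commanded when the call began, along the tool's axes at that moment; what a row does not reach only later rows make up. A row lasts 1/8 s, in which the tool goes at most 62.5 mm and 10.7 degrees, less where a joint would pass 70% of its speed; a pose out of reach is approached as far as the arm can. A call with a gripper value outside its range is refused whole. "hand" is the opening, from -1 (shut) to 1 (fully open), so that 0 is half open, set as the call begins (left out, the last holds). The fingers move at their own pace and stop on an object; "grip_force" is the grip in N (left out, the last holds). Time passes only in rows, so rows that repeat a pose let the fingers close. It gives the time, the measured TCP pose, the force and the opening at its end, in the units of the state.
- monitor.sense(): the state, without advancing time (a new reading comes with each control period).
- viewer.read_camera(name): name is "scene" or "top" or "wrist"; returns a dict with "frame" (400x640x3 uint8, blue, green, red), "z_map" (400x640 float32, mm along the optical axis (not along the pixel's ray), 0 where there is no reading), "fx", "fy", "cx", "cy" (pixels), "R" (3x3) and "t" (3): a world point X has camera coordinates R X + t; the wrist camera has in their place "tool_from_camera" (4x4, takes a point from camera to tool coordinates, whose origin is the TCP and whose axes are the tool frame's). Camera axes: x right, y down, z forward; pixel columns grow to the right and rows downward; lengths in mm; the calibration is good to about 2 mm. A picture is of the moment at which its call begins: read the wrist's pose just before it.
- close_job(): hands the job in, once; it reports no verdict.
The state is a dict: "t": time; "qpos": joint angles; "qd": joint speeds; "joint_torque": joint torques, N m; "tcp_pos": TCP position; "orientation": TCP orientation; "contact_force": force on the tool from outside, world axes, zero at the start; "moment": the same for the moment, N m; "grip_width": opening from 0.0 (shut) to 1.0 (fully open).
Only numpy, scipy, OpenCV 4.12 (cv2) and the standard library are available. Lean on these libraries where they do the work, as an engineer would, in place of code of your own. Each camera call takes 0.05 s, during which the arm holds its last target.

## Working session

There is one attempt and no reset: what is moved stays moved. The work goes in short steps, Python scripts to look and compute and a tool call to move; the robot and the scene stay as the last step left them, time stands still between calls to the robot, and variables do not carry over. Pictures are saved under pics/ and viewed, and the job is handed in when it is done.

Besides the shell and the picture viewer there is one more tool, called after "Emit:" as a command line: name --argument value ..., lists and objects as JSON in quotes. apply_moves: Moves the arm, as the interface text tells. Its arguments: {"type":"object","properties":{"steps":{"type":"array"},"hand":{"type":"number"},"grip_force":{"type":"number"}},"required":["steps"]}

```bash
ls; mkdir -p pics; cat > h.py <<'E'
import numpy as np, cv2
from cell import monitor, viewer
def cast(c,u,v,z):
    R=np.array(c["R"]);t=np.array(c["t"]).ravel()
    C=-R.T@t; d=R.T@np.array([(u-c["cx"])/c["fx"],(v-c["cy"])/c["fy"],1.])
    return C+d*(z-C[2])/d[2]
def pt(c,u,v,d):
    R=np.array(c["R"]);t=np.array(c["t"]).ravel()
    return R.T@(np.array([(u-c["cx"])/c["fx"]*d,(v-c["cy"])/c["fy"]*d,d])-t)
def cloud(c):
    z=c["z_map"];v,u=np.mgrid[:z.shape[0],:z.shape[1]]
    P=np.stack([(u-c["cx"])/c["fx"]*z,(v-c["cy"])/c["fy"]*z,z],-1)
    R=np.array(c["R"]);t=np.array(c["t"]).ravel()
    return (P-t)@R
E
python3 - <<'E'
from h import *
print(monitor.sense())
for n in("scene","top"):
    c=viewer.read_camera(n);cv2.imwrite(f"pics/{n}0.png",c["frame"]);print({k:c[k] for k in("fx","cx","R","t")})
    np.savez(f"pics/{n}0.npz",**c)
E
```

```text
pics
{'t': 0.0, 'qpos': array([ 1.32897839e+00,  3.14215080e-01, -4.81169229e-02,  1.21020137e+00,
       -9.44837341e-07,  1.57080389e+00]), 'qd': array([ 0.00086251,  0.00101933,  0.00039225,  0.00021441, -0.0003509 ,
        0.00041783]), 'joint_torque': array([ 5.24348834e-04, -5.39592004e+01,  3.39748514e+01,  1.91140763e-02,
        1.25241199e-04,  3.05947208e-05]), 'tcp_pos': array([143.52209498, 581.89748085, 193.62459835]), 'orientation': array([-1.57024483,  1.56905928, -1.81207033]), 'contact_force': array([-0.23015658,  0.19716918,  0.70408986]), 'moment': array([-0.04994962,  0.00397564,  0.01437317]), 'grip_width': 0.9981306054887841}
{'fx': 511.3816270023277, 'cx': 319.60753605906507, 'R': array([[ 0.62234673,  0.78271025, -0.00701555],
       [ 0.70633941, -0.56544003, -0.42586642],
       [-0.33729689,  0.26008121, -0.90475885]]), 't': array([-284.23821811, -354.35485882, 1385.38555347])}
{'fx': 433.42782237132656, 'cx': 324.47283708321305, 'R': array([[ 0.00740661, -0.99990271, -0.01181995],
       [-0.99449675, -0.00613022, -0.10458796],
       [ 0.10450532,  0.01252954, -0.9944454 ]]), 't': array([-52.62442567, 541.1891296 , 992.82858079])}
```

```bash
echo
```

```text
(no output)
```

View pics/scene0.png

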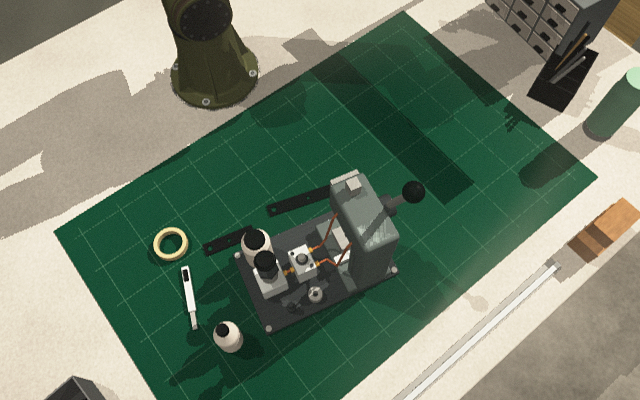

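View pics/top0.png

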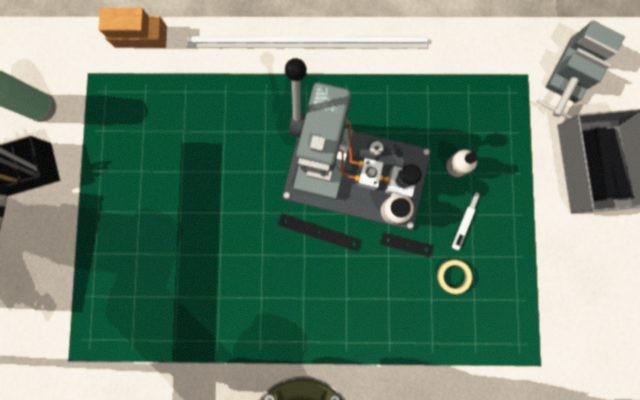

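The scene view shows the knob as a black disc near (264,258), the tank cap at (255,240), the block with pin at (302,258), and the press at (365,220). In the top view the knob is near (410,173), the tank cap at (400,207), and the block at (371,172). Next I'll zoom in and measure.

```bash
python3 - <<'E'
from h import *
for n,(a,b,w,h) in dict(scene=(200,180,220,160),top=(280,70,200,150)).items():
    c=dict(np.load(f"pics/{n}0.npz"))
    cv2.imwrite(f"pics/{n}0z.png",cv2.resize(c["frame"][b:b+h,a:a+w],None,fx=3.6,fy=3.6,interpolation=cv2.INTER_CUBIC))
    P=cloud(c)
    z=P[...,2]
    # knob-top level
    print(n)
    for lo,hi in((160,185),(120,140)):
        m=((z>lo)&(z<hi)&(c["frame"].max(-1)<70)).astype(np.uint8)
        k,l,s,ce=cv2.connectedComponentsWithStats(m)
        for i in range(1,k):
            if s[i,4]>40: print(lo,s[i],ce[i].round(1),np.median(P[l==i],0).round(1),P[l==i].mean(0).round(1))
E
```

```text
scene
160 [574   0  42  22 206] [592.4   9.7] [556.3 766.6 171.1] [556.  769.8 171.8]
160 [555   3  11  11  65] [559.9   8.1] [501.4 718.6 166.6] [500.9 718.4 166.4]
160 [174  32  55  22 416] [202.8  45. ] [ 63.5 -32.7 172.9] [ 55.  -30.  172.4]
160 [351 249  41  25 171] [368.1 263.6] [713.2 -88.3 173.4] [705.6 -78.7 173. ]
160 [254 251  22  21 370] [264.4 260.8] [ 576.6 -228.7  168.1] [ 576.1 -228.7  167.5]
120 [567   4  50  30 188] [590.3  19.5] [559.1 790.8 130. ] [558.6 789.3 130. ]
120 [178  45  57  23 343] [206.8  57.6] [ 67.4 -35.7 130. ] [ 56.2 -29.9 130. ]
120 [244 229  21  21 319] [253.7 238.9] [ 509.5 -213.   123.8] [ 509.3 -213.   123.8]
120 [349 257  40  23 124] [366.6 270.4] [712.9 -87.8 129.7] [705.5 -78.1 129.7]
top
160 [401 164  21  21 341] [410.7 173.7] [ 571.2 -226.1  169.5] [ 571.4 -225.9  168.9]
120 [392 199  18  18 255] [400.5 207.2] [ 506.6 -212.2  125.4] [ 506.3 -211.4  125.4]
```

View pics/scene0z.png

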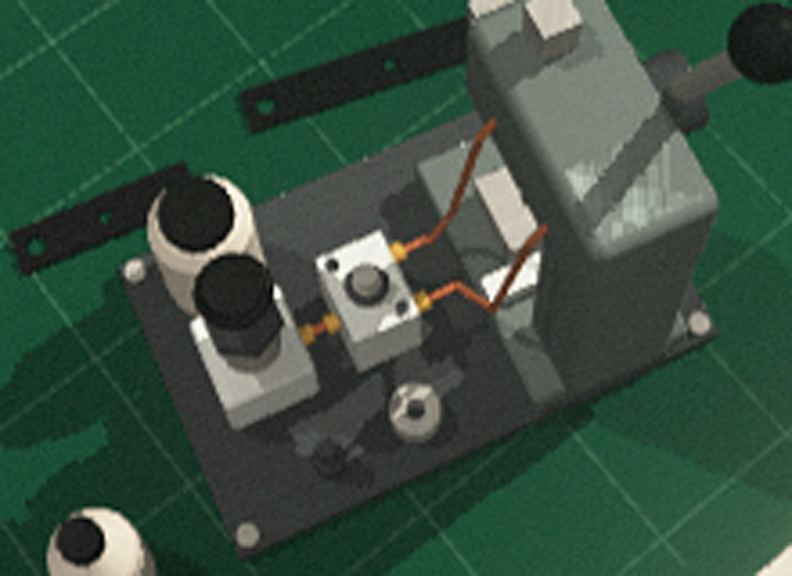

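View pics/top0z.png

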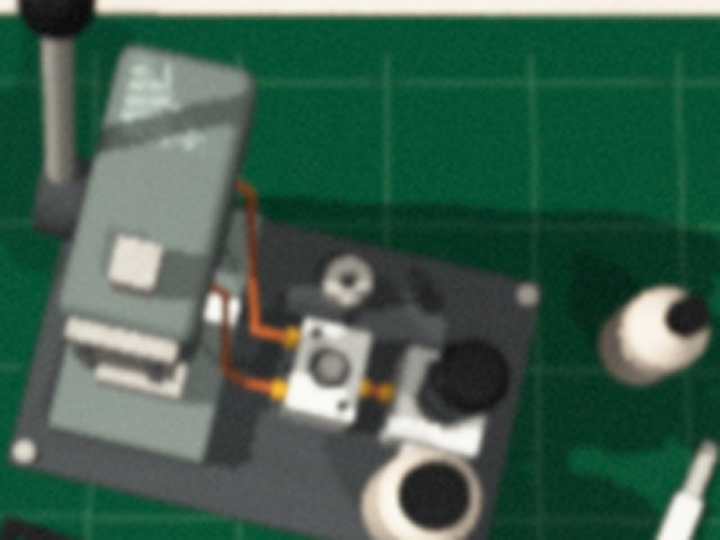

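```bash
python3 - <<'E'
from h import *
t=dict(np.load("pics/top0.npz"));s=dict(np.load("pics/scene0.npz"))
def pm(c):
    return np.array([[c["fx"],0,c["cx"]],[0,c["fy"],c["cy"]],[0,0,1]])@np.hstack([c["R"],c["t"].reshape(3,1)])
def tri(a,b):
    X=cv2.triangulatePoints(pm(t),pm(s),np.array(a,float).reshape(2,1),np.array(b,float).reshape(2,1)).ravel();return X[:3]/X[3]
# ROI dark masks
for n,c,(x0,x1,y0,y1) in(("top",t,(398,424,162,187)),("scene",s,(250,282,246,276))):
    P=cloud(c);z=P[...,2][y0:y1,x0:x1]
    m=(c["z_map"][y0:y1,x0:x1]>0)&(z>155)&(z<185)
    cn,_=cv2.findContours(m.astype(np.uint8),0,1);cn=max(cn,key=cv2.contourArea)
    print(n,cv2.fitEllipse(cn),x0,y0, m.sum(), np.percentile(z[m],[5,50,95]))
    for h in(166,171):
      (e,_,_)=cv2.fitEllipse(cn);print(h,cast(c,e[0]+x0,e[1]+y0,h).round(1))
print(tri((410.7,173.7),(264.4,260.8)))
E
```

```text
top ((12.774067878723145, 11.673652648925781), (19.7049617767334, 20.411420822143555), 119.82411193847656) 398 162 341 [163.61478378 169.52522803 173.06292435]
166 [ 571.8 -226.5  166. ]
171 [ 571.  -225.6  171. ]
scene ((14.277230262756348, 14.797924995422363), (20.621423721313477, 21.742950439453125), 64.85679626464844) 250 246 380 [161.35239061 168.04652722 171.4822504 ]
166 [ 575.5 -228.6  166. ]
171 [ 577.2 -229.2  171. ]
[ 572.99250763 -227.66031562  158.43416569]
```

```bash
cat >> h.py <<'E'
from scipy.spatial.transform import Rotation as Ro
def pose():
    s=monitor.sense(); r,p,y=s["orientation"]
    return s, Ro.from_euler("xyz",[r,p,y]).as_matrix()
def pm(c):
    return np.array([[c["fx"],0,c["cx"]],[0,c["fy"],c["cy"]],[0,0,1]])@np.hstack([c["R"],np.array(c["t"]).reshape(3,1)])
def tri(ca,a,cb,b):
    X=cv2.triangulatePoints(pm(ca),pm(cb),np.array(a,float).reshape(2,1),np.array(b,float).reshape(2,1)).ravel();return X[:3]/X[3]
E
python3 - <<'E'
from h import *
s,R=pose();print(R.round(3))
t=dict(np.load("pics/top0.npz"));sc=dict(np.load("pics/scene0.npz"))
# pin head: top zoom(330,367)/3.6+(280,70); scene zoom (368,282)/3.6+(200,180)
a=(280+330/3.6,70+367/3.6);b=(200+368/3.6,180+282/3.6)
print("pin",tri(t,a,sc,b))
P=cloud(t)
# tall stuff
for lo in(200,300,340):
    m=(P[...,2]>lo)&(P[...,2]<450)&(t["z_map"]>0); m[:, :230]=0; m[:, 480:]=0;m[:60]=0;m[340:]=0
    q=P[m]; print(lo,len(q),np.percentile(q,[1,99],axis=0).round())
# corners of press top
for uv in((283,152),(330,170),(345,90),(300,85)): print(uv,P[uv[1],uv[0]].round())
for goal in((420,300,300),(480,50,320),(572,-227,300)):
    print(((R.T@(np.array(goal)-s["tcp_pos"]))/30).round(2))
E
```

```text
[[-0.     0.239  0.971]
 [-0.002  0.971 -0.239]
 [-1.    -0.002  0.   ]]
pin [ 590.04562221 -153.78889256   77.52109249]
200 4500 [[563. -95. 216.]
 [715.  10. 403.]]
300 782 [[593. -49. 301.]
 [712.   9. 405.]]
340 484 [[682. -23. 342.]
 [712.  10. 405.]]
(283, 152) [649.  53.   3.]
(330, 170) [570. -62. 216.]
(345, 90) [707. -88. 281.]
(300, 85) [819.  14.   1.]
[-3.53 -6.92 11.2 ]
[ -4.19 -14.54  15.14]
[ -3.51 -22.77  20.32]
```

```bash
python3 - <<'E'
from h import *
s,R=pose()
K=[(0,76.1,599,194),(2,66,560,260),(4,50,500,300),(7,27,455,330),(10,5,450,330),(12,-11,475,320),(16,-21.6,616,290)]
K=np.array(K)
for i in range(1,17):
    a,r,z=[np.interp(i,K[:,0],K[:,j]) for j in(1,2,3)]
    p=np.array([r*np.cos(np.radians(a)),r*np.sin(np.radians(a)),z])
    print(i,p.round(),(R.T@(p-s["tcp_pos"])/30).round(2),round(76.1-a,1))
E
```

```text
1 [188. 548. 227.] [-1.11 -0.74  1.72] 5.0
2 [228. 512. 260.] [-2.21 -1.61  3.29] 10.1
3 [281. 449. 280.] [-2.87 -3.2   5.5 ] 18.1
4 [321. 383. 300.] [-3.54 -5.02  7.34] 26.1
5 [359. 327. 310.] [-3.87 -6.55  9.  ] 33.8
6 [387. 267. 320.] [-4.2  -8.25 10.38] 41.4
7 [405. 207. 330.] [ -4.53 -10.07  11.47] 49.1
8 [427. 153. 330.] [ -4.52 -11.64  12.6 ] 56.4
9 [441.  96. 330.] [ -4.52 -13.34  13.51] 63.8
10 [448.  39. 330.] [ -4.52 -15.14  14.2 ] 71.1
11 [462. -24. 325.] [ -4.35 -17.08  15.14] 79.1
12 [466. -91. 320.] [ -4.18 -19.2   15.81] 87.1
13 [ 496. -120.  312.] [ -3.93 -19.93  17.01] 89.8
14 [ 524. -153.  305.] [ -3.68 -20.76  18.17] 92.4
15 [ 549. -189.  298.] [ -3.43 -21.7   19.28] 95.0
16 [ 573. -227.  290.] [ -3.17 -22.75  20.35] 97.7
```

Emit:
apply_moves --steps '[[[-1.1, -0.7, 1.7, 5], [-2.2, -1.6, 3.3, 10], [-2.9, -3.2, 5.4, 18], [-3.5, -5.0, 7.3, 26], [-3.9, -6.5, 8.9, 34], [-4.2, -8.2, 10.3, 41], [-4.5, -10.0, 11.4, 49], [-4.5, -11.6, 12.5, 56], [-4.5, -13.3, 13.4, 64], [-4.5, -15.1, 14.0, 71], [-4.4, -17.0, 14.7, 79], [-4.2, -19.0, 15.3, 87]]]' --hand -1

```text
t: 1.6
tcp_pos: [450.4, -50.5, 322.7]
orientation: [1.95, 1.57, 0.186]
contact_force: [0.4, -0.1, -0.4]
grip_width: 0.001
```

```bash
python3 - <<'E'
from h import *
s,R=pose();print(s["t"],s["tcp_pos"],s["qpos"].round(3),s["grip_width"],s["contact_force"]);print(R.round(3))
for g in((470,-190,300),(573,-227,290)): print(R.T@(np.array(g)-s["tcp_pos"])/30)
E
```

```text
1.6 [450.35934949 -50.46575939 322.71771888] [-0.112  0.012 -0.118  1.441  0.     1.653] 0.0007967199686969993 [ 0.36407852 -0.11952859 -0.4313503 ]
[[ 0.     0.981 -0.193]
 [ 0.    -0.193 -0.981]
 [-1.     0.    -0.   ]]
[0.75716922 1.53876221 4.43780091]
[1.09178888 5.14532767 4.98617607]
```

Emit:
apply_moves --steps '[[[0.2, 0.3, 1.6, 4], [0.5, 0.7, 3.2, 7], [0.8, 1.5, 4.6, 10], [0.9, 3.0, 4.8, 10], [1.0, 4.3, 4.9, 10], [1.0, 5.1, 5.0, 10], [1.0, 5.1, 5.0, 10], [1.0, 5.1, 5.0, 10]]]'

```text
t: 2.6
tcp_pos: [571.5, -224.3, 292.5]
orientation: [-1.574, 1.57, 2.775]
contact_force: [-0.2, -0.1, -0.8]
grip_width: 0.0
```

```bash
python3 - <<'E'
from h import *
s,R=pose();c=viewer.read_camera("wrist");cv2.imwrite("pics/w1.png",c["frame"]);c["tcp"]=s["tcp_pos"];c["RT"]=R
np.savez("pics/w1.npz",**c);print(s["t"],s["tcp_pos"],s["qpos"].round(3),s["contact_force"]);print(R.round(3));print(c["tool_from_camera"].round(3))
c=viewer.read_camera("scene");cv2.imwrite("pics/s1.png",c["frame"])
E
```

```text
2.6 [ 571.52925191 -224.25025634  292.5295522 ] [-0.374  0.327  0.192  1.437 -0.     1.561] [-0.19036821 -0.09893137 -0.79959688]
[[-0.001  0.935 -0.356]
 [ 0.    -0.356 -0.935]
 [-1.    -0.001 -0.   ]]
[[-1.00000e-03 -3.23000e-01  9.46000e-01 -1.81155e+02]
 [ 1.00000e+00  1.00000e-03  2.00000e-03  3.87000e-01]
 [-1.00000e-03  9.46000e-01  3.23000e-01 -8.31400e+01]
 [ 0.00000e+00  0.00000e+00  0.00000e+00  1.00000e+00]]
```

View pics/w1.png

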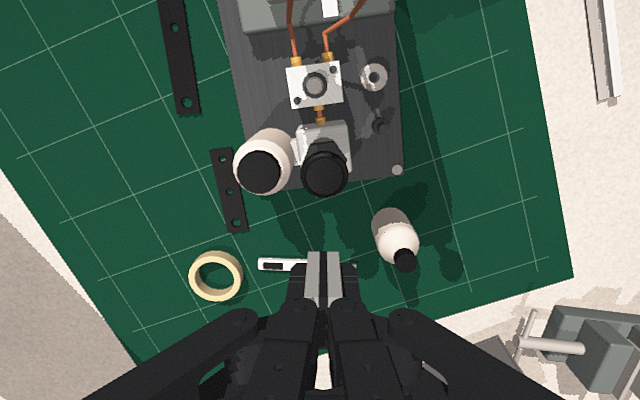

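View pics/s1.png

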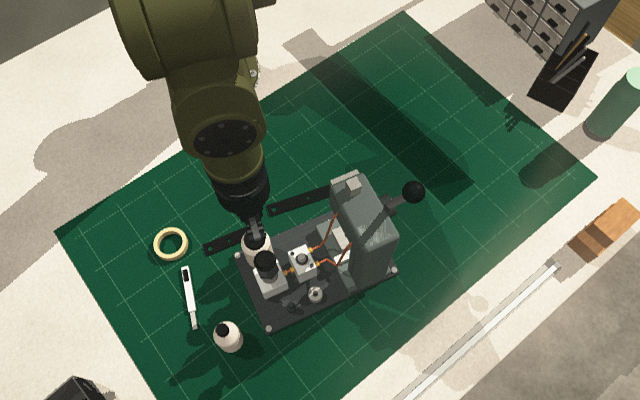

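The wrist view shows the knob at (324,173), with its lighter crown inside the rim, the pin head at (315,85), the tank cap at (261,172), and the shut fingers at (323,255). The gripper is clear of the press. I'll measure the knob and pin from here.

```bash
cat >> h.py <<'E'
def wr(c):
    T=np.eye(4);T[:3,:3]=c["RT"];T[:3,3]=c["tcp"]
    M=np.linalg.inv(T@c["tool_from_camera"]);c["R"]=M[:3,:3];c["t"]=M[:3,3];return c
E
python3 - <<'E'
from h import *
c=wr(dict(np.load("pics/w1.npz")))
P=cloud(c);z=P[...,2]
cv2.imwrite("pics/w1z.png",cv2.resize(c["frame"][50:210,220:400],None,fx=4,fy=4,interpolation=cv2.INTER_CUBIC))
sl=np.s_[130:215,285:365]
zz=z[sl]
for lo,hi in((168,180),(160,168),(155,180)):
    m=((zz>lo)&(zz<hi)).astype(np.uint8);n,l,s,ce=cv2.connectedComponentsWithStats(m)
    i=1+np.argmax(s[1:,4]);print(lo,s[i],ce[i]+[285,130],P[sl][l==i].mean(0).round(1),np.percentile(zz[l==i],[5,50,95]))
    cn=max(cv2.findContours((l==i).astype(np.uint8),0,1)[0],key=cv2.contourArea);print(cv2.fitEllipse(cn))
for u,v in((324,173),(315,85)): print(P[v,u].round(1),cast(c,u,v,171).round(1),cast(c,u,v,95).round(1))
E
```

```text
168 [  17   25   44   42 1327] [323.71740769 175.57874906] [ 572.7 -225.7  171.6] [168.47659748 171.89316508 173.21036004]
((38.709503173828125, 45.59678268432617), (39.59402084350586, 41.585914611816406), 88.39523315429688)
160 [ 15  21  48  47 433] [323.30484988 169.19399538] [ 573.9 -221.5  166.4] [163.30559474 166.88561077 167.86555851]
((38.56382751464844, 43.99979782104492), (46.07175064086914, 47.30092239379883), 95.19894409179688)
155 [  15   21   48   47 1769] [323.55794234 173.98982476] [ 572.9 -224.6  170.3] [165.37658528 171.46304336 173.09445467]
((38.548736572265625, 44.015869140625), (46.10247802734375, 47.312232971191406), 93.15127563476562)
[ 573.8 -223.2  172.6] [ 573.7 -223.6  171. ] [ 566.6 -242.9   95. ]
[ 590.7 -153.7   97.8] [ 592.9 -152.4  171. ] [ 590.6 -153.8   95. ]
```

View pics/w1z.png

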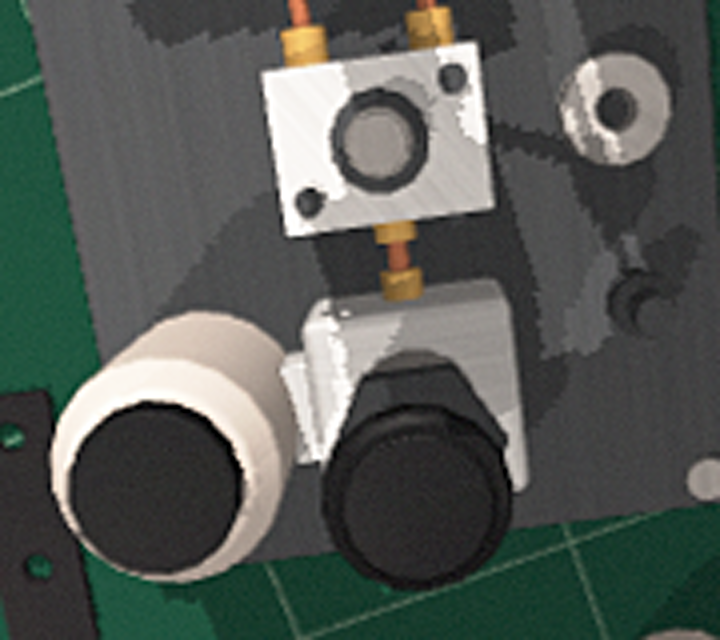

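Emit:
apply_moves --steps '[[[1.2, 0.06, 0.03, 0], [2.4, 0.06, 0.03, 0], [3.3, 0.06, 0.03, 0], [3.7, 0.06, 0.03, 0], [3.7, 0.06, 0.03, 0], [3.7, 0.06, 0.03, 0]]]'

```text
t: 3.45
tcp_pos: [574.4, -226.3, 183.4]
orientation: [1.541, 1.569, -0.393]
contact_force: [0.4, -0.8, -0.7]
grip_width: 0.002
```

```bash
python3 - <<'E'
from h import *
s,R=pose();c=viewer.read_camera("wrist");cv2.imwrite("pics/w2.png",c["frame"]);print(s["t"],s["tcp_pos"],s["contact_force"])
c=viewer.read_camera("scene");cv2.imwrite("pics/s2.png",cv2.resize(c["frame"][150:350,150:450],None,fx=2.6,fy=2.6,interpolation=cv2.INTER_CUBIC))
E
```

```text
3.45 [ 574.38403247 -226.32644073  183.4197581 ] [ 0.39752854 -0.77515997 -0.71773275]
```

View pics/w2.png

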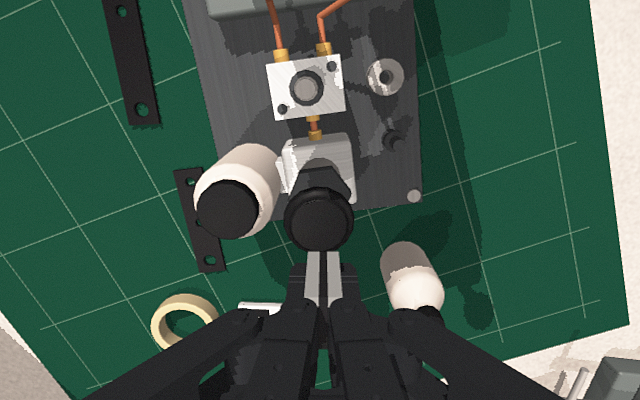

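View pics/s2.png

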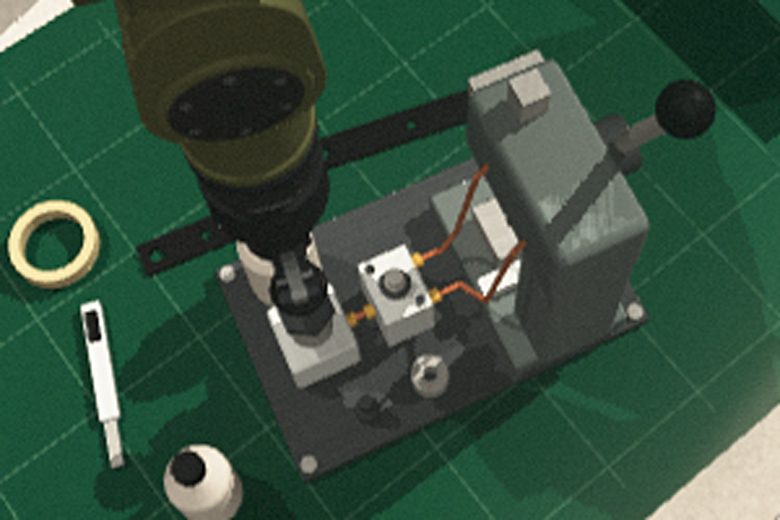

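```bash
python3 - <<'E'
from h import *
c=viewer.read_camera("wrist");M=np.linalg.inv(c["tool_from_camera"])
for p in((0,0,0),(12,0,0)):
    q=M[:3,:3]@np.array(p)+M[:3,3];print(p,c["fx"]*q[0]/q[2]+c["cx"],c["fy"]*q[1]/q[2]+c["cy"],q[2])
g=c["frame"].max(-1).astype(float)
cv2.imwrite("pics/w2z.png",cv2.resize(np.clip(c["frame"][180:280,270:380].astype(float)*2.5,0,255).astype(np.uint8),None,fx=6,fy=6,interpolation=cv2.INTER_CUBIC))
print(pose()[0]["tcp_pos"])
E
```

```text
(0, 0, 0) 321.46123854684134 232.74362023421622 198.29602420919653
(12, 0, 0) 321.506404076427 224.14639724434488 209.65292829352023
[ 574.4192528  -226.3050795   183.07045957]
```

View pics/w2z.png

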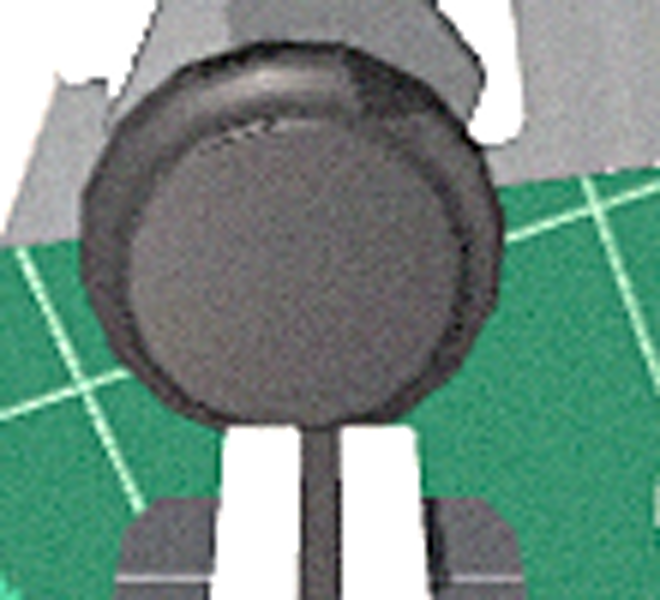

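Emit:
apply_moves --steps '[[[0.2, -0.04, 0, 0], [0.3, -0.04, 0, 0], [0.4, -0.04, 0, 0], [0.5, -0.04, 0, 0], [0.6, -0.04, 0, 0], [0.7, -0.04, 0, 0], [0.8, -0.04, 0, 0], [0.8, -0.04, 0, 0]]]'

```text
t: 4.6
tcp_pos: [572.4, -225.5, 157.5]
orientation: [-1.573, 1.57, 2.775]
contact_force: [-0.1, 0.7, 0.1]
grip_width: -0.0
```

```bash
python3 - <<'E'
from h import *
s,R=pose();c=viewer.read_camera("wrist");cv2.imwrite("pics/w3.png",np.clip(c["frame"].astype(float)*1.8,0,255).astype(np.uint8));print(s["t"],s["tcp_pos"],s["contact_force"],s["joint_torque"].round(2))
c["tcp"]=s["tcp_pos"];c["RT"]=R;np.savez("pics/w3.npz",**c)
c=viewer.read_camera("scene");cv2.imwrite("pics/s3.png",cv2.resize(c["frame"][210:310,210:330],None,fx=6,fy=6,interpolation=cv2.INTER_CUBIC))
E
```

```text
4.6 [ 572.37142331 -225.54077575  157.52044865] [-0.08255203  0.69984409  0.14772747] [  0.   -56.05  33.41  -0.07   0.     0.  ]
```

View pics/w3.png

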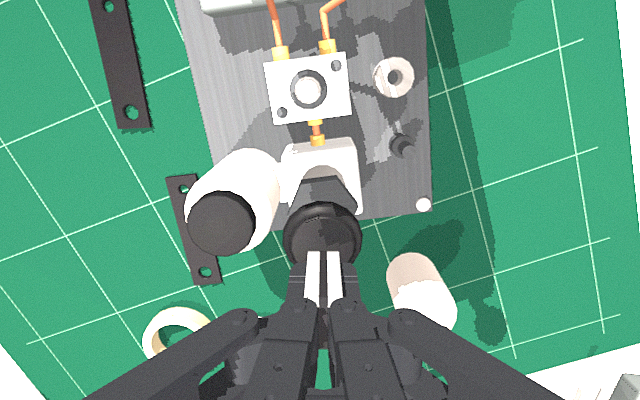

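View pics/s3.png

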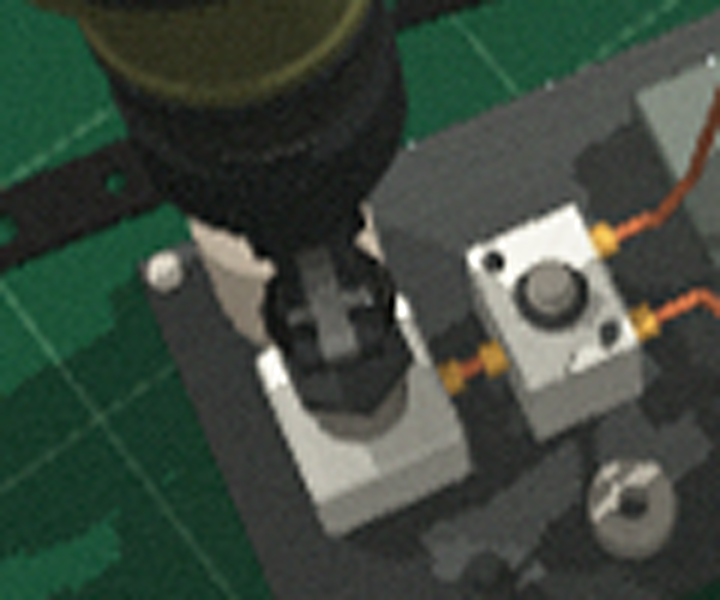

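```bash
python3 - <<'E'
from h import *
c=wr(dict(np.load("pics/w3.npz")))
P=cloud(c);z=P[...,2]
for v in range(196,262,4): print(v,[tuple(P[v,u].round(0).astype(int)) for u in(296,310,323,340,352)])
E
sed -n 1,5p /dev/null
```

```text
196 [(np.int64(560), np.int64(-211), np.int64(122)), (np.int64(569), np.int64(-214), np.int64(122)), (np.int64(576), np.int64(-217), np.int64(122)), (np.int64(587), np.int64(-221), np.int64(121)), (np.int64(593), np.int64(-227), np.int64(111))]
200 [(np.int64(559), np.int64(-214), np.int64(122)), (np.int64(568), np.int64(-217), np.int64(122)), (np.int64(576), np.int64(-220), np.int64(122)), (np.int64(586), np.int64(-223), np.int64(122)), (np.int64(593), np.int64(-226), np.int64(122))]
204 [(np.int64(558), np.int64(-216), np.int64(122)), (np.int64(574), np.int64(-205), np.int64(164)), (np.int64(580), np.int64(-208), np.int64(164)), (np.int64(585), np.int64(-226), np.int64(122)), (np.int64(592), np.int64(-229), np.int64(123))]
208 [(np.int64(557), np.int64(-219), np.int64(121)), (np.int64(573), np.int64(-207), np.int64(166)), (np.int64(580), np.int64(-208), np.int64(168)), (np.int64(588), np.int64(-213), np.int64(164)), (np.int64(602), np.int64(-148), np.int64(339))]
212 [(np.int64(565), np.int64(-207), np.int64(165)), (np.int64(573), np.int64(-208), np.int64(167)), (np.int64(579), np.
[... 2364 characters left out ...]
), np.int64(171)), (np.int64(572), np.int64(-214), np.int64(200)), (np.int64(577), np.int64(-216), np.int64(201)), (np.int64(580), np.int64(-233), np.int64(171)), (np.int64(586), np.int64(-236), np.int64(171))]
256 [(np.int64(557), np.int64(-228), np.int64(171)), (np.int64(572), np.int64(-214), np.int64(205)), (np.int64(577), np.int64(-216), np.int64(204)), (np.int64(579), np.int64(-235), np.int64(172)), (np.int64(585), np.int64(-239), np.int64(169))]
260 [(np.int64(557), np.int64(-230), np.int64(171)), (np.int64(572), np.int64(-214), np.int64(207)), (np.int64(577), np.int64(-216), np.int64(207)), (np.int64(578), np.int64(-237), np.int64(172)), (np.int64(584), np.int64(-242), np.int64(167))]
```

```bash
python3 - <<'E'
from h import *
c=dict(np.load("pics/w3.npz"));z=c["z_map"];T=c["tool_from_camera"]
def tool(u,v):
    d=z[v,u];return (T[:3,:3]@np.array([(u-c["cx"])/c["fx"]*d,(v-c["cy"])/c["fy"]*d,d])+T[:3,3]).round(0)
for v in range(240,300,5): print(v,tool(315,v),tool(323,v),tool(332,v),c["frame"][v,315])
s=viewer.read_camera("scene");np.savez("pics/s3.npz",**s);P=cloud(s)
print("scene")
for v in range(244,276,3): print(v,[list(P[v,u].round(0)) for u in(255,260,264,268,272)])
E
```

```text
240 [-14.  -3.  -2.] [-15.   1.  -3.] [-15.   5.  -3.] [53 53 53]
245 [-16.  -3.  -1.] [-15.   1.  -0.] [-14.   5.   1.] [49 49 52]
250 [-15.  -3.   3.] [-16.   1.   3.] [-14.   5.   3.] [52 49 53]
255 [-46.  -3. -11.] [-46.   1. -11.] [-46.   5. -11.] [177 181 188]
260 [-51.  -3. -11.] [-50.   1. -11.] [-50.   4. -11.] [177 182 187]
265 [-54.  -2. -11.] [-55.   1. -11.] [-55.   4. -11.] [177 181 188]
270 [-59.  -2. -11.] [-58.   1. -11.] [-58.   4. -10.] [176 181 186]
275 [-61.  -2. -10.] [-62.   1. -11.] [-63.   4. -11.] [175 182 187]
280 [-65.  -2. -10.] [-65.   1. -11.] [-65.   4. -11.] [180 186 189]
285 [-69.  -2. -11.] [-68.   1. -10.] [-68.   4. -10.] [178 184 188]
290 [-71.  -2. -11.] [-72.   1. -11.] [-72.   4. -11.] [178 184 189]
295 [-76.  -2. -11.] [-75.   1. -11.] [-75.   4. -11.] [177 181 186]
scene
244 [[np.float64(607.0), np.float64(-245.0), np.float64(350.0)], [np.float64(609.0), np.float64(-238.0), np.float64(343.0)], [np.float64(610.0), np.float64(-232.0), np.float64(335.0)], [np.float64(612.0), np.float64(-226.0), np.float64(329.0)], [np.float64(503.0), np.float64
[... 2373 characters left out ...]
t64(-245.0), np.float64(286.0)], [np.float64(635.0), np.float64(-240.0), np.float64(286.0)]]
271 [[np.float64(546.0), np.float64(-245.0), np.float64(63.0)], [np.float64(626.0), np.float64(-258.0), np.float64(284.0)], [np.float64(591.0), np.float64(-241.0), np.float64(163.0)], [np.float64(582.0), np.float64(-230.0), np.float64(121.0)], [np.float64(587.0), np.float64(-224.0), np.float64(121.0)]]
274 [[np.float64(552.0), np.float64(-249.0), np.float64(65.0)], [np.float64(576.0), np.float64(-246.0), np.float64(117.0)], [np.float64(581.0), np.float64(-240.0), np.float64(117.0)], [np.float64(587.0), np.float64(-234.0), np.float64(121.0)], [np.float64(593.0), np.float64(-228.0), np.float64(123.0)]]
```

Emit:
apply_moves --steps '[[[0.2, 0, 0, 0], [0.4, 0, 0, 0], [0.5, 0, 0, 0], [0.6, 0, 0, 0], [0.6, 0, 0, 0]]]'

```text
t: 5.38
tcp_pos: [572.4, -225.5, 139.6]
orientation: [-1.577, 1.57, 2.771]
contact_force: [-0.3, 0.1, 0.2]
grip_width: -0.001
```

```bash
python3 - <<'E'
from h import *
s,R=pose();c=viewer.read_camera("wrist");print(c["fx"],s["t"],s["tcp_pos"],s["contact_force"],s["qpos"])
cv2.imwrite("pics/w4.png",cv2.resize(np.clip(c["frame"][170:350,220:430].astype(float)*2,0,255).astype(np.uint8),None,fx=3.6,fy=3.3,interpolation=cv2.INTER_CUBIC))
c["tcp"]=s["tcp_pos"];c["RT"]=R;np.savez("pics/w4.npz",**c);P=cloud(wr(c))
for v in range(232,276,4): print(v,[P[v,u].round(0).astype(int).tolist() for u in(300,312,323,334,350)])
E
```

```text
358.2496556468882 5.375 [ 572.40968251 -225.54704246  139.56172861] [-0.28678424  0.12476095  0.24290179] [-3.75348592e-01  3.67821130e-01 -9.75697495e-02  1.10583671e+00
 -2.26038324e-06  1.55941949e+00]
232 [[568, -209, 168], [574, -211, 170], [578, -212, 171], [583, -214, 171], [590, -218, 167]]
236 [[568, -210, 170], [573, -212, 172], [578, -214, 171], [583, -215, 172], [589, -220, 168]]
240 [[567, -212, 172], [572, -214, 172], [577, -215, 173], [582, -217, 172], [589, -221, 170]]
244 [[567, -213, 172], [572, -215, 172], [602, -148, 321], [581, -219, 173], [588, -222, 170]]
248 [[566, -215, 172], [571, -217, 172], [576, -219, 172], [581, -221, 173], [587, -223, 173]]
252 [[565, -217, 173], [573, -214, 184], [577, -216, 183], [581, -218, 183], [587, -225, 172]]
256 [[564, -219, 172], [572, -215, 185], [577, -216, 186], [581, -217, 186], [586, -227, 172]]
260 [[563, -221, 172], [573, -214, 190], [577, -216, 189], [581, -218, 189], [585, -230, 172]]
264 [[567, -216, 187], [573, -214, 193], [577, -216, 192], [581, -217, 193], [586, -223, 186]]
268 [[567, -216, 190], [573, -214, 196], [577, -216, 196], [581, -217, 196], [586, -223, 189]]
272 [[567, -216, 193], [573, -214, 200], [577, -216, 199], [581, -217, 200], [586, -224, 192]]
```

View pics/w4.png

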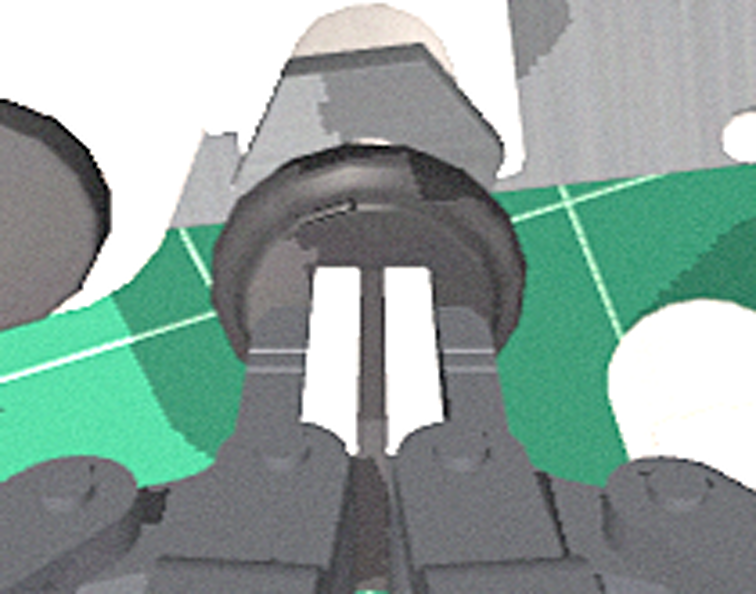

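Emit:
apply_moves --steps '[[[0.12, 0, 0, 0], [0.22, 0, 0, 0], [0.3, 0, 0, 0], [0.36, 0, 0, 0], [0.44, 0, 0, 0], [0.5, 0, 0, 0], [0.5, 0, 0, 0]]]'

```text
t: 6.3
tcp_pos: [572.8, -225.7, 126.1]
orientation: [1.514, 1.57, -0.421]
contact_force: [-2.2, 0.3, 8.0]
grip_width: -0.001
```

```bash
python3 - <<'E'
from h import *
s,R=pose();c=viewer.read_camera("wrist");print(s["t"],s["tcp_pos"],s["contact_force"],s["moment"])
cv2.imwrite("pics/w5.png",cv2.resize(np.clip(c["frame"][170:350,220:430].astype(float)*2,0,255).astype(np.uint8),None,fx=3.6,fy=3.3,interpolation=cv2.INTER_CUBIC))
c["tcp"]=s["tcp_pos"];c["RT"]=R;P=cloud(wr(c))
for v in range(240,272,4): print(v,[P[v,u].round(0).astype(int).tolist() for u in(300,312,323,334,350)])
E
```

```text
6.3 [ 572.77314224 -225.73232217  126.06610053] [-2.24983573  0.28322892  7.96973701] [ 0.23584285  0.61165116 -0.01928999]
240 [[569, -210, 162], [574, -212, 163], [578, -213, 164], [583, -215, 163], [589, -219, 160]]
244 [[568, -211, 164], [573, -213, 164], [578, -215, 164], [582, -217, 163], [589, -221, 160]]
248 [[567, -213, 164], [572, -215, 164], [577, -217, 163], [582, -219, 164], [588, -222, 162]]
252 [[567, -215, 164], [573, -214, 169], [577, -216, 169], [582, -218, 169], [587, -223, 163]]
256 [[566, -217, 164], [573, -214, 174], [577, -216, 173], [581, -218, 172], [587, -225, 163]]
260 [[565, -219, 163], [573, -215, 176], [577, -216, 176], [581, -218, 176], [586, -227, 163]]
264 [[567, -216, 173], [573, -214, 180], [577, -216, 179], [581, -217, 180], [587, -224, 172]]
268 [[567, -217, 175], [573, -215, 182], [577, -215, 184], [581, -218, 182], [586, -223, 176]]
```

View pics/w5.png

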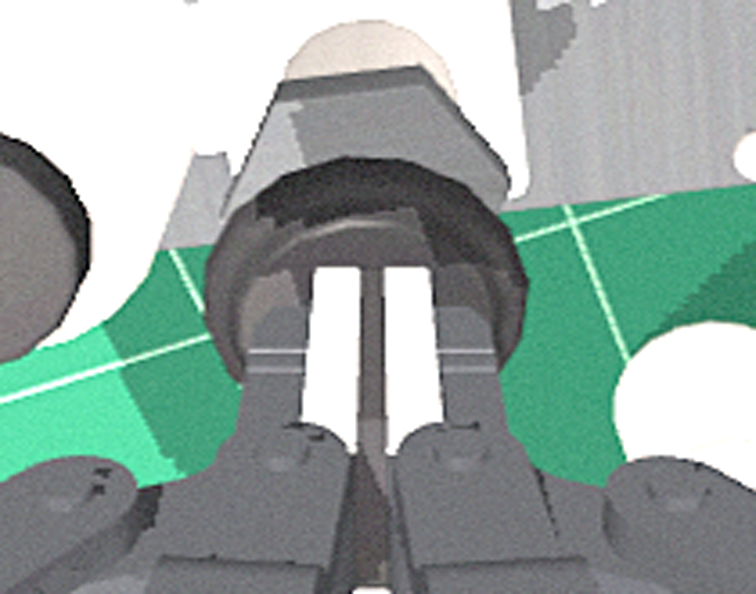

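Emit:
apply_moves --steps '[[[0.12, 0, 0, 0], [0.24, 0, 0, 0], [0.36, 0, 0, 0], [0.46, 0, 0, 0], [0.5, 0, 0, 0], [0.5, 0, 0, 0]]]'

```text
t: 7.1
tcp_pos: [572.9, -225.7, 111.8]
orientation: [1.603, 1.569, -0.332]
contact_force: [-3.8, 2.4, 13.3]
grip_width: 0.002
```

```bash
cat > chk.py <<'E'
from h import *
import sys
n=sys.argv[1]
s,R=pose();c=viewer.read_camera("wrist");print(s["t"],s["tcp_pos"],s["contact_force"])
cv2.imwrite(f"pics/{n}.png",c["frame"]);c["tcp"]=s["tcp_pos"];c["RT"]=R;P=cloud(wr(c));np.savez(f"pics/{n}.npz",**c)
z=P[...,2];f=np.linalg.norm(P[...,:2]-[572.8,-225.8],axis=-1)
m=(f<15)&(z<176)&(c["z_map"]>0)&(c["frame"].max(-1)<75)&(z>140); print("knob z",np.median(z[m]),m.sum())
f=np.linalg.norm(P[...,:2]-[590.7,-154],axis=-1);m=(f<5)&(c["z_map"]>0)&(z<130);print("pin z",np.median(z[m]),m.sum())
E
python3 chk.py w6
```

```text
7.1 [ 572.88440044 -225.6590427   111.7947373 ] [-3.83425539  2.39687315 13.31404737]
knob z 150.47804876675661 1740
pin z 103.29948550839472 309
```

Emit:
apply_moves --steps '[[[0.04, 0, 0, 0], [0.04, 0, 0, 0], [-0.15, 0, 0, 0], [-0.4, 0, 0, 0], [-0.6, 0, 0, 0], [-0.8, 0, 0, 0], [-1.0, 0, 0, 0], [-1.05, 0, 0, 0], [-1.05, 0, 0, 0], [-1.05, 0, 0, 0]]]'

```text
t: 8.4
tcp_pos: [572.3, -225.5, 140.9]
orientation: [-1.548, 1.57, 2.801]
contact_force: [-0.3, 0.7, 0.6]
grip_width: 0.0
```

```bash
python3 chk.py w7
```

```text
8.4 [ 572.33595926 -225.51845879  140.90354625] [-0.28386671  0.67894784  0.5947758 ]
knob z 172.03470889620695 1228
pin z 103.57003692525338 239
```

Emit:
apply_moves --steps '[[[0.15, 0, 0, 0], [0.25, 0, 0, 0], [0.37, 0, 0, 0], [0.52, 0, 0, 0], [0.67, 0, 0, 0], [0.82, 0, 0, 0], [0.96, 0, 0, 0], [1.06, 0, 0, 0], [1.1, 0, 0, 0], [1.1, 0, 0, 0], [1.1, 0, 0, 0]]]'

```text
t: 9.82
tcp_pos: [572.6, -225.5, 110.1]
orientation: [1.666, 1.57, -0.269]
contact_force: [-4.3, 1.7, 13.4]
grip_width: -0.003
```

Emit:
apply_moves --steps '[[[-0.2, 0, 0, 0], [-0.45, 0, 0, 0], [-0.65, 0, 0, 0], [-0.85, 0, 0, 0], [-1.05, 0, 0, 0], [-1.1, 0, 0, 0], [-1.1, 0, 0, 0], [-1.1, 0, 0, 0]]]'

```text
t: 10.82
tcp_pos: [572.4, -225.5, 140.9]
orientation: [-1.597, 1.57, 2.752]
contact_force: [-0.4, 0.5, -0.2]
grip_width: 0.001
```

```bash
python3 chk.py w8
```

```text
10.825 [ 572.37044739 -225.53789661  140.90150645] [-0.35472116  0.5410306  -0.24161996]
knob z 172.00751518407438 1239
pin z 108.7713796850605 248
```

Each full stroke raises the pin about 5 mm: 97.8, then 103.5, then 108.8. The knob returns to 172 each time. I'll make two more strokes.

Emit:
apply_moves --steps '[[[0.15, 0, 0, 0], [0.25, 0, 0, 0], [0.37, 0, 0, 0], [0.52, 0, 0, 0], [0.67, 0, 0, 0], [0.82, 0, 0, 0], [0.96, 0, 0, 0], [1.06, 0, 0, 0], [1.1, 0, 0, 0], [1.1, 0, 0, 0], [1.1, 0, 0, 0]]]'

```text
t: 12.25
tcp_pos: [572.6, -225.6, 110.2]
orientation: [1.553, 1.57, -0.381]
contact_force: [-4.9, 1.3, 12.9]
grip_width: -0.001
```

Emit:
apply_moves --steps '[[[-0.2, 0, 0, 0], [-0.45, 0, 0, 0], [-0.65, 0, 0, 0], [-0.85, 0, 0, 0], [-1.05, 0, 0, 0], [-1.1, 0, 0, 0], [-1.1, 0, 0, 0], [-1.1, 0, 0, 0]]]'

```text
t: 13.25
tcp_pos: [572.4, -225.5, 140.9]
orientation: [-1.568, 1.57, 2.78]
contact_force: [-0.5, 0.0, -0.2]
grip_width: -0.002
```

```bash
python3 chk.py w9
```

```text
13.25 [ 572.35048651 -225.50147533  140.88853308] [-0.49330428  0.00364613 -0.17235563]
knob z 172.0312322933663 1235
pin z 113.7239076883829 263
```

Emit:
apply_moves --steps '[[[0.15, 0, 0, 0], [0.25, 0, 0, 0], [0.37, 0, 0, 0], [0.52, 0, 0, 0], [0.67, 0, 0, 0], [0.82, 0, 0, 0], [0.96, 0, 0, 0], [1.06, 0, 0, 0], [1.1, 0, 0, 0], [1.1, 0, 0, 0], [1.1, 0, 0, 0]]]'

```text
t: 14.68
tcp_pos: [572.6, -225.5, 110.1]
orientation: [1.677, 1.57, -0.258]
contact_force: [-5.6, 3.1, 12.4]
grip_width: 0.001
```

Emit:
apply_moves --steps '[[[-0.2, 0, 0, 0], [-0.45, 0, 0, 0], [-0.65, 0, 0, 0], [-0.85, 0, 0, 0], [-1.05, 0, 0, 0], [-1.1, 0, 0, 0], [-1.1, 0, 0, 0], [-1.1, 0, 0, 0]]]'

```text
t: 15.68
tcp_pos: [572.3, -225.5, 140.9]
orientation: [-1.568, 1.57, 2.78]
contact_force: [-0.6, 0.4, -1.3]
grip_width: -0.003
```

```bash
python3 chk.py w10; python3 - <<'E'
import cv2
a=cv2.imread("pics/w10.png");cv2.imwrite("pics/w10z.png",cv2.resize(a[40:220,220:420],None,fx=4,fy=3.3,interpolation=2))
E
```

```text
15.675 [ 572.3288398  -225.51311709  140.89421105] [-0.59585609  0.42642803 -1.30279781]
knob z 171.99434651279458 1241
pin z 118.66216063866952 272
```

View pics/w10z.png

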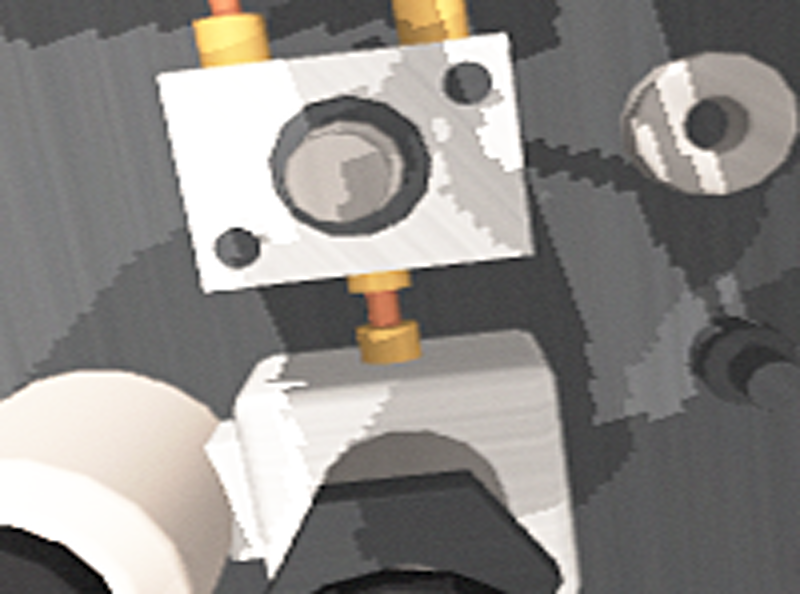

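The pin head is at 118.7, close to its stop (about 118 by the text). A fifth stroke does no harm and will show whether the pin still moves.

Emit:
apply_moves --steps '[[[0.15, 0, 0, 0], [0.25, 0, 0, 0], [0.37, 0, 0, 0], [0.52, 0, 0, 0], [0.67, 0, 0, 0], [0.82, 0, 0, 0], [0.96, 0, 0, 0], [1.06, 0, 0, 0], [1.1, 0, 0, 0], [1.1, 0, 0, 0], [1.1, 0, 0, 0]]]'

```text
t: 17.1
tcp_pos: [572.6, -225.6, 110.1]
orientation: [1.612, 1.57, -0.323]
contact_force: [-4.2, 2.1, 13.0]
grip_width: -0.002
```

Emit:
apply_moves --steps '[[[-0.2, 0, 0, 0], [-0.45, 0, 0, 0], [-0.65, 0, 0, 0], [-0.85, 0, 0, 0], [-1.05, 0, 0, 0], [-1.1, 0, 0, 0], [-1.1, 0, 0, 0], [-1.1, 0, 0, 0]]]'

```text
t: 18.1
tcp_pos: [572.3, -225.5, 140.9]
orientation: [-1.575, 1.57, 2.773]
contact_force: [0.3, 0.4, -0.4]
grip_width: -0.002
```

```bash
python3 chk.py w11; python3 - <<'E'
from h import *
c=viewer.read_camera("scene");np.savez("pics/s11.npz",**c);cv2.imwrite("pics/s11.png",cv2.resize(c["frame"][190:350,150:410],None,fx=3,fy=3,interpolation=2))
E
```

```text
18.1 [ 572.32004666 -225.51770573  140.88436435] [ 0.30376426  0.35855139 -0.37092846]
knob z 172.01527323444625 1229
pin z 118.81855784432119 277
```

View pics/s11.png

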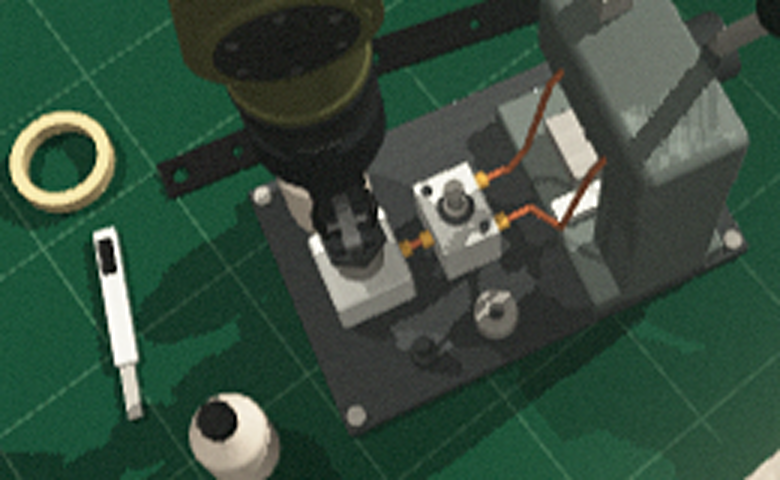

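The fifth stroke left the pin where it was (118.7, then 118.8), so it is fully out. The scene view shows the pin standing tall at about (456,195) in the zoom, with the dark ring at its foot. I'll retreat straight up and do a last check.

Emit:
apply_moves --steps '[[[-0.5, 0, 0, 0], [-1.5, 0, 0, 0], [-2.8, 0, 0, 0], [-4.0, 0, 0, 0], [-4.5, 0, 0, 0], [-4.5, 0, 0, 0], [-4.5, 0, 0, 0]]]'

```text
t: 19.08
tcp_pos: [571.9, -225.3, 274.8]
orientation: [-1.58, 1.569, 2.768]
contact_force: [-0.2, 0.2, -1.0]
grip_width: 0.001
```

```bash
python3 chk.py w12; python3 - <<'E'
from h import *
a=np.load("pics/scene0.npz")["frame"];c=viewer.read_camera("scene");b=c["frame"]
d=cv2.absdiff(cv2.GaussianBlur(a,(5,5),0),cv2.GaussianBlur(b,(5,5),0)).max(-1)
cv2.imwrite("pics/s12.png",np.vstack([b[150:350,140:420],cv2.cvtColor(np.clip(d*4.,0,255).astype(np.uint8),cv2.COLOR_GRAY2BGR)[150:350,140:420]]).repeat(1,0))
E
```

```text
19.075 [ 571.89747275 -225.34843581  274.78380129] [-0.15472312  0.24581199 -1.00198755]
knob z 172.1633490349658 994
pin z 118.84135462455592 100
```

View pics/s12.png

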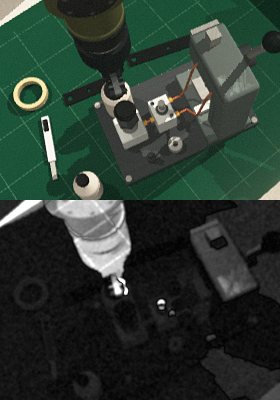

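View pics/w12.png

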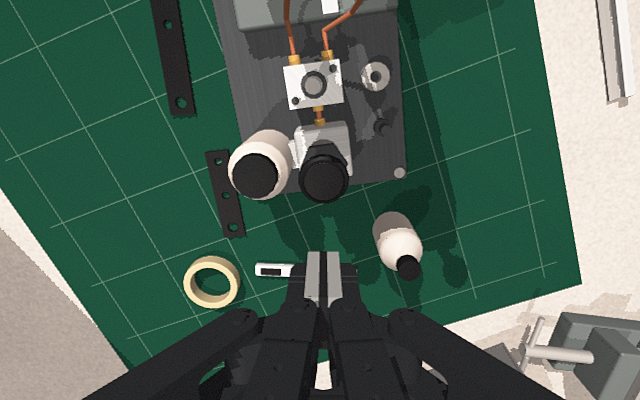

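Against the first picture, only the arm, its shadow and the pin (at about (161,103) of the crop) have changed. The bystanders haven't moved and the knob is up at (323,175) in the wrist view. I'm handing in.

```bash
python3 -c "
from cell import close_job
print(close_job())"
```

```text
the job is handed in; nothing more can be done
None
```

The indicator pin now stands fully out and the job is handed in; the arm finished at about 19 s of the 43 s allowed. I made five full strokes with the shut fingertips on the knob's crown, about 13 N upward at the bottom of each. I let the knob spring right back up every time.

- **Pin:** its head rose from 97.8 to 103.5, 108.8, 113.7 and 118.7 mm. The fifth stroke left it at 118.8 mm, so it had reached its stop.
- **Knob and surroundings:** the knob is back at its rest height (172 mm measured). A picture comparison showed only the arm, its shadow and the pin had changed. The gripper is well clear, with no contact force beyond noise.

Three readings disagreed:
- **Fingertips:** they stood about 42 mm behind the reported TCP. My first descent therefore stopped in the air, and I found contact by camera depth and force instead.
- **Heights:** wrist-camera heights read about 1 mm higher than the text gives for the knob. My first two-camera estimates of the knob and pin heights came out well low, so I did not use them.
- **First stroke:** I measured about 21.5 mm of travel before adding a final 1.2 mm. The pin had already stepped by then.

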